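# Fetch the jade pendant from the covered sample tray for weighing

### The arm

A 6-joint arm with a two-finger parallel gripper is mounted at the origin on a cart in front of the work surface, level with it; the furniture and walls round the work are solid. World frame = base frame: x ahead of the robot, y to its left, z up, the work surface at z = 0. Lengths are in m, angles in rad, forces in N, time in s.
With the tool pointing down it reaches from about 0.4 to 0.825 m from the base axis. Payload 7 kg.
Tool frame: the origin (TCP) lies between the finger pads; the fingertips stand 8 mm ahead of it and the grasp point (between the pads) lies 11 mm behind it; z points along the fingers, y is the line along which they close (so a half turn about z gives the same grasp; the last joint's range is limited). The gripper opens to 85 mm and grips with 20 to 120 N. Pads are 22 mm wide; open, the fingers measure 114 mm over their backs; the gripper's body (76 mm by 85 mm) begins 54 mm behind the grasp point. The pads swing forward as they close: fully open they stand 13 mm farther back than shut.
Start: joints at [-0.973, 0.359, 0.012, 0, -1.224, -0.288], TCP at [0.206, -0.643, 0.239] pointing down, gripper open.
Joint ranges: [-3.07, 3.07], [-1.43, 2.12], [-1.02, 1.25], [-3.03, 1.67], [-3.05, -0], [-3.03, 3.03]. Speed limits (rad/s): [2.39, 2.39, 3.01, 3.14, 3.14, 3.14].

### API

Orientations are given as a unit quaternion [w, x, y, z].
In Python, from cell import get_obs, snapshot, calibration, finish_job gives the robot as it stands.
- The arm moves only by the tool jog_arm, never from a script. Its argument "series" is text: rows parted by semicolons, each of 4 numbers parted by spaces: the shift along the tool's x, y, z in mm, then the turn about the tool's z in degrees. A call has 1 to 10 rows; each row is the pose to reach, as a shift and turn from the pose commanded when the call began, along the tool's axes at that moment; what a row does not reach only later rows make up. A row lasts 1/8 s, in which the tool goes at most 62.5 mm and 10.7 degrees, less where a joint would pass 70% of its speed; a pose out of reach is approached as far as the arm can. A call with a gripper value outside its range is refused whole. "hand" is the opening, from -1 (shut) to 1 (fully open), set as the call begins (left out, the last holds). The fingers move at their own pace and stop on an object; "newtons" is the grip in N (left out, the last holds). Time passes only in rows, so rows that repeat a pose let the fingers close. It gives the time, the measured TCP pose, the force, the opening and the grip force at its end, in the units of the state.
- get_obs(): the state, without advancing time (a new reading comes with each control period).
- snapshot(name): name is "scene" or "top" or "wrist"; returns the picture (420x560x3 uint8, blue, green, red); there is no depth.
- calibration(name): a dict with "fx", "fy", "cx", "cy" (pixels), "view" (4x4, takes a point from world to camera coordinates); the wrist camera has in their place "tool_from_camera" (4x4, takes a point from camera to tool coordinates, whose origin is the TCP and whose axes are the flange's). Camera axes: x right, y up, looking along -z (the intrinsics and any distortion apply to the point x, -y, -z); pixel columns grow to the right and rows downward; lengths in m; the calibration is good to about 2 mm. A picture is of the moment at which its call begins: read the wrist's pose just before it. calibration takes no time and is no camera call.
- finish_job(): hands the job in; it is judged then, once.
The state is a dict: "t": time; "joints": joint angles; "dq": joint speeds; "effort": joint torques, N m; "eef_pos": TCP position; "tcp_rot": TCP orientation; "force": force on the tool from outside, world axes, zero at the start; "torque": the same for the moment, N m; "grip_width": finger opening in m; "grasp_force": force on a finger pad.
Only numpy, scipy, OpenCV 4.12 (cv2) and the standard library are available. Lean on these libraries where they do the work, as an engineer would, in place of code of your own. Each camera call takes 0.05 s, during which the arm holds its last target. There are 200 camera calls.

### The job

A customer wants the round jade pendant from the covered sample tray weighed: stand the jewel box and the label roll aside, upright on the bare table clear of the tray and the felt mat, then lay the clear cover flat on the middle of the felt mat so that it does not scratch, and lay the pendant flat in the middle of the scale's pan. Then close up again: seat the cover fully home in the tray and stand the box and the roll back on it, each exactly where it stood at the start; leave the pendant on the scale, and do not disturb the tablet in the tray, the tea glass or the stamp.

Things in the scene. Friction and masses are not known exactly. Their poses are not given: they have to be found in the camera images.
- sample_tray: Fixed pine tray lined with dark green cloth, 230 (own x) x 170 (own y) x 30 mm, walls 9 mm, floor 6 mm and rim 30 mm above the table. Origin: centre of its underside; z up. Of its four quarters (middles 50 mm along x, 40 mm along y from the centre) two hold pendant and tablet under the clear cover; box and roll stand on the cover over the other two; which is where varies.
- tray_cover: Loose clear acrylic cover, 0.25 kg: plate 230 (own x) x 170 (own y) x 5 mm; on its middle an aluminium knob 24 mm thick, 28 mm high. Origin: centre of the plate's underside. Under the middle of each side a round rod, reaching 6 mm below the plate, drops inside the tray's rim with 6 mm play each way. Home: plate on the rim, origin 30 mm above the tray's, along it either way.
- jewel_box: Loose closed dark red square box, 65 x 65 x 44 mm, 0.05 kg; its lid does not come off. It stands on the cover (top 35 mm above the table), sides within 0.1 rad of the tray's. Beside it along the tray's x there is 25 mm or more for a finger, along the tray's y perhaps only 8 mm. Origin: centre of its underside; own x and y square to its sides.
- label_roll: Loose roll of white labels standing on end, a cylinder 65 mm in diameter and 57 mm high, about 0.14 kg. It stands on the cover (top 35 mm above the table), with 25 mm or more for a finger beside it along the tray's x, perhaps only 8 mm along the tray's y. Origin: centre of its underside.
- jade_pendant: Loose pale green jade pendant, a plain round disc, 44 mm in diameter, 11 mm thick, with a 12 mm hole and upright sides, lying on the tray's floor under the clear cover. Origin: centre of its underside. Grip it across the rim along the tray's x, opened to 60 mm: there a finger has 29 to 35 mm up to the wall (along the tray's y only about 12 mm).
- jade_tablet: Loose flat smooth dark jade tablet, 55 x 45 x 6 mm, lying on the tray's floor under the cover; it stays there. Origin: centre of its underside.
- scale: Fixed black pocket scale, 130 (own x) x 76 (own y) mm, 14 mm high. Origin: centre of its underside. Its pan, 62 x 64 mm, has its middle 25 mm from the origin along own +x, its top 18 mm above the table. Its flip cover stands open at the +x end (hinge 66 mm from the origin), leaning away from the pan, up to 145 mm above the table.
- felt_mat: Fixed grey felt mat, 250 (own x) x 190 (own y) x 2 mm, bare at the start, beside the tray. Origin: centre of its underside. On the robot's side of tray and mat a strip of bare table is free between the tea glass and the stamp, wide enough for box and roll side by side.
- tea_glass: Loose tea glass, 65 mm in diameter at the rim, 84 mm high, standing near the table's front edge, to be left alone. Origin: centre of its underside.
- stamp: Loose wooden rubber stamp standing upright, 27 mm in diameter, 63 mm high, near the table's front edge, to be left alone. Origin: centre of its underside.
There are look-alikes about, which are no part of the job. Several things have the shape of the label_roll; the one meant has the colours described above.

How it is judged:
On the way, in this order (a step that is already met when the one before it is completed fails the run):
1. the jewel box and the label roll both stand upright on the bare table, let go, with the cover still home on the tray (height (world z) of each of jewel_box, label_roll below 0.006 m and angle between each of jewel_box, label_roll's own z axis and vertical below 0.1 rad and horizontal distance between each of jewel_box, label_roll and sample_tray above 0.12 m and horizontal distance between each of jewel_box, label_roll and felt_mat above 0.12 m and contact force between the fingers and jewel_box below 0.05 N and linear speed of each of jewel_box, label_roll, tray_cover below 0.02 m/s and angular speed of each of jewel_box, label_roll, tray_cover below 0.2 rad/s and contact force between the fingers and label_roll below 0.05 N and horizontal distance between tray_cover and sample_tray below 0.012 m and z of tray_cover in the frame of sample_tray between 0.027 and 0.0325 m and angle between tray_cover's own z axis and vertical below 0.03 rad and angle between the x axis of tray_cover and the x axis of sample_tray, either way round below 0.12 rad and contact force between the fingers and tray_cover below 0.05 N), for 0.2 s.
2. the cover lies flat on the felt mat, let go (horizontal distance between tray_cover and felt_mat below 0.03 m and height (world z) of tray_cover below 0.014 m and angle between tray_cover's own z axis and vertical below 0.04 rad and contact force between the fingers and tray_cover below 0.05 N and linear speed of tray_cover below 0.02 m/s and angular speed of tray_cover below 0.2 rad/s), for 0.2 s.
3. the pendant lies on the scale's pan, let go (x of jade_pendant in the frame of scale between 0.013 and 0.037 m and y of jade_pendant in the frame of scale between -0.012 and 0.012 m and z of jade_pendant in the frame of scale between 0.015 and 0.033 m and (angle between jade_pendant's own z axis and vertical below 0.12 rad or angle between jade_pendant's own z axis and vertical above 3.02 rad) and contact force between the fingers and jade_pendant below 0.05 N and linear speed of jade_pendant below 0.02 m/s and angular speed of jade_pendant below 0.2 rad/s), for 0.2 s.
4. the cover is fully home on the tray again, let go (horizontal distance between tray_cover and sample_tray below 0.012 m and z of tray_cover in the frame of sample_tray between 0.027 and 0.0325 m and angle between tray_cover's own z axis and vertical below 0.03 rad and angle between the x axis of tray_cover and the x axis of sample_tray, either way round below 0.12 rad and contact force between the fingers and tray_cover below 0.05 N and linear speed of tray_cover below 0.02 m/s and angular speed of tray_cover below 0.2 rad/s), for 0.2 s.
At the end, for the whole second after the job is handed in: Cover seated on the tray's rim (12 mm, 0.12 rad, level); box and roll upright on it, each within 15 mm of its start; pendant flat on the pan, within 12 mm of the middle each way; tablet moved under 20 mm, glass and stamp under 30 mm; all let go, at rest (all of step 3 and all of step 4 and distance of each of jewel_box, label_roll from where it was at the start of the episode below 0.015 m and angle between each of jewel_box, label_roll's own z axis and vertical below 0.1 rad and contact force between the fingers and jewel_box below 0.05 N and linear speed of each of jewel_box, label_roll below 0.02 m/s and angular speed of each of jewel_box, label_roll below 0.2 rad/s and contact force between the fingers and label_roll below 0.05 N and distance of jade_tablet from where it was at the start of the episode below 0.02 m and distance of each of tea_glass, stamp from where it was at the start of the episode below 0.03 m); the robot touches nothing.
It fails at once if the flat tablet in the tray is moved (distance of jade_tablet from where it was at the start of the episode above 0.02 m).
It fails at once if the tea glass is shoved or tipped (distance of tea_glass from where it was at the start of the episode above 0.03 m or angle between tea_glass's own z axis and vertical above 0.3 rad).
It fails at once if the stamp is shoved or tipped (distance of stamp from where it was at the start of the episode above 0.03 m or angle between stamp's own z axis and vertical above 0.3 rad).
It also fails if it takes over 144 s, if anything falls off the work surface, if the arm or the gripper's body presses on something with over 40 N, if the wrist force passes 120 N, or if a joint passes its speed limit or range.

## Working session

There is one attempt and no reset: what is moved stays moved. The work goes in short steps, Python scripts to look and compute and a tool call to move; the robot and the scene stay as the last step left them, time stands still between calls to the robot, and variables do not carry over. Pictures are saved under pics/ and viewed, at most 18 in all, crops included, and the job is handed in when it is done.

Besides the shell and the picture viewer there is one more tool, called after "Request:" in YAML: its name, and indented under it one key for each argument. jog_arm: Moves the arm, as the interface text tells. Its arguments: {"type":"object","properties":{"series":{"type":"string"},"hand":{"type":"number"},"newtons":{"type":"number"}},"required":["series"]}

```bash
ls; mkdir -p pics; python3 - <<'E'
from cell import *
import cv2,numpy as np
o=get_obs();print({k:np.round(v,3) for k,v in o.items()})
for n in("top","scene"):
    cv2.imwrite(f"pics/{n}0.png",snapshot(n));c=calibration(n);print(n,c)
print(calibration("wrist"))
E
```

```text
pics
{'t': np.float64(0.0), 'joints': array([-0.973,  0.359,  0.011, -0.   , -1.224, -0.288]), 'dq': array([-0.003, -0.001, -0.   , -0.   , -0.   ,  0.   ]), 'effort': array([-0.0000e+00, -5.8333e+01,  2.9342e+01,  6.9370e+00, -6.0000e-03,
       -0.0000e+00]), 'eef_pos': array([ 0.206, -0.642,  0.238]), 'tcp_rot': array([-0.   , -0.154,  0.988,  0.001]), 'force': array([ 0.182, -0.049,  0.388]), 'torque': array([-0.004,  0.022,  0.073]), 'grasp_force': np.float64(0.0), 'grip_width': np.float64(0.085)}
top {'fx': 529.8472670933387, 'fy': 529.8472670933387, 'cx': 279.3969483752228, 'cy': 203.0176407495891, 'view': array([[-0.10517015, -0.99443308, -0.00648686,  0.17607778],
       [ 0.97403746, -0.10432375,  0.20091685, -0.57457936],
       [-0.2004751 ,  0.01481201,  0.97958682, -1.19950231],
       [ 0.        ,  0.        ,  0.        ,  1.        ]])}
scene {'fx': 543.1064122730983, 'fy': 543.1064122730983, 'cx': 283.8830423250187, 'cy': 210.10454864577264, 'view': array([[-0.70902174, -0.70486374, -0.02133724,  0.50634653],
       [ 0.31569993, -0.34432761,  0.88417874, -0.19895461],
       [-0.63057254,  0.62016579,  0.46666119, -0.9126034 ],
       [ 0.        ,  0.        ,  0.        ,  1.        ]])}
{'fx': 363.3847680003306, 'fy': 363.3847680003306, 'cx': 280.1357947146396, 'cy': 208.7768270447764, 'tool_from_camera': array([[ 0.00116344,  0.95779061,  0.28746443,  0.07237667],
       [ 0.99999821, -0.00154239,  0.00109175,  0.00125015],
       [ 0.00148905,  0.28746265, -0.95779069, -0.1350176 ],
       [ 0.        ,  0.        ,  0.        ,  1.        ]])}
```

View pics/top0.png

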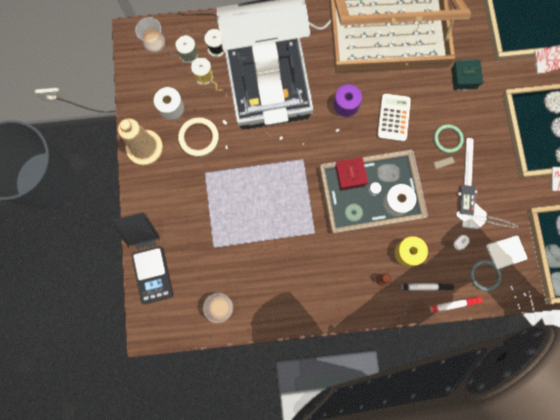

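View pics/scene0.png

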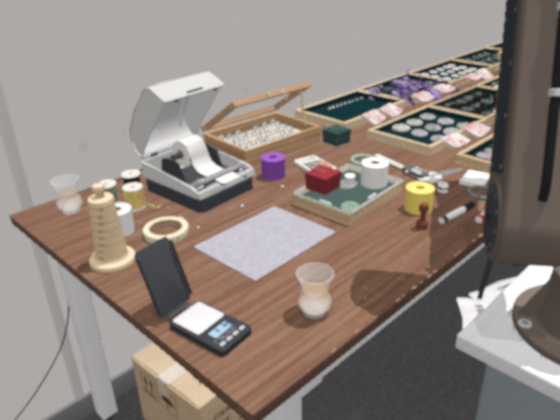

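The top view shows the tray at about (375,190), with the red box (352,172), roll (401,198), knob (375,188), pendant (354,212) and tablet (389,173). The mat is at (260,202), the scale pan at (150,263), the glass at (218,307), the stamp at (385,279), and a yellow look-alike at (412,250). The scene view shows the same layout from the left front.

```bash
cat > h.py <<'E'
from cell import *
import cv2,numpy as np
from scipy.spatial.transform import Rotation as R
def T_tool(o):
    T=np.eye(4);q=o["tcp_rot"];T[:3,:3]=R.from_quat([q[1],q[2],q[3],q[0]]).as_matrix();T[:3,3]=o["eef_pos"];return T
def cam(n):
    "K, world_from_camera"
    c=calibration(n)
    W=T_tool(get_obs())@c["tool_from_camera"] if n=="wrist" else np.linalg.inv(c["view"])
    return c,W
def ray(C,px):
    c,W=C;px=np.atleast_2d(px).astype(float)
    d=np.c_[(px[:,0]-c["cx"])/c["fx"],-(px[:,1]-c["cy"])/c["fy"],-np.ones(len(px))]
    return W[:3,3],d@W[:3,:3].T
def onplane(C,px,z):
    o,d=ray(C,px);return o+d*((z-o[2])/d[:,2])[:,None]
def proj(C,P):
    c,W=C;P=np.atleast_2d(P);p=(P-W[:3,3])@W[:3,:3]
    return np.c_[c["cx"]+c["fx"]*p[:,0]/-p[:,2],c["cy"]-c["fy"]*p[:,1]/-p[:,2]]
def tri(*CP):
    "least squares meeting point of rays, residual"
    A=np.zeros((3,3));b=np.zeros(3);L=[]
    for C,px in CP:
        o,d=ray(C,px);d=d[0]/np.linalg.norm(d[0]);M=np.eye(3)-np.outer(d,d);A+=M;b+=M@o;L.append((o,M))
    x=np.linalg.solve(A,b);return x,max(np.linalg.norm(M@(x-o)) for o,M in L)
def blobs(im,lo,hi,amin=30,roi=None):
    "HSV mask -> largest contours"
    m=cv2.inRange(cv2.cvtColor(im,cv2.COLOR_BGR2HSV),np.array(lo),np.array(hi))
    if roi is not None:
        k=np.zeros_like(m);x0,y0,x1,y1=roi;k[y0:y1,x0:x1]=1;m=m*k
    cs,_=cv2.findContours(m,cv2.RETR_EXTERNAL,cv2.CHAIN_APPROX_NONE)
    return sorted([c for c in cs if cv2.contourArea(c)>amin],key=cv2.contourArea)[::-1]
def togo(target,yaw=None):
    "shift in tool axes (mm) from the present TCP to target; turn in deg so that tool y (closing) points at yaw"
    T=T_tool(get_obs());s=T[:3,:3].T@(np.array(target)-T[:3,3])*1e3
    t=None
    if yaw is not None:
        y=T[:3,:3].T@[np.cos(yaw),np.sin(yaw),0];t=np.degrees(np.arctan2(-y[0],y[1]))
        t=(t+90)%180-90
    return np.round(s,1),t
E
python3 - <<'E'
from h import *
o=get_obs();T=T_tool(o);print(T.round(3))
im=cv2.imread("pics/top0.png");C=cam("top")
def show(n,px,zs): print(n,px,[onplane(C,px,z)[0].round(3) for z in zs])
for n,px,z in [("tray",(374,190),.03),("mat",(260,202),.002),("box",(352,172),.079),("roll",(401,198),.092),("knob",(375,188),.063),("pend",(354,212),.017),("pan",(150,263),.018),("glass",(218,307),.05),("stamp",(385,279),.03),("yellow",(412,250),.057),("scale_far",(160,290),.014)]:
    print(n,onplane(C,px,z)[0].round(3),"r",np.linalg.norm(onplane(C,px,z)[0][:2]).round(3))
print("mat corners",onplane(C,[(207,175),(304,161),(313,231),(214,245)],.002).round(3).tolist())
print("tray corners",onplane(C,[(319,165),(417,151),(427,215),(328,231)],.03).round(3).tolist())
E
```

```text
[[-0.952 -0.305 -0.001  0.206]
 [-0.305  0.952  0.001 -0.642]
 [ 0.     0.001 -1.     0.239]
 [ 0.     0.     0.     1.   ]]
tray [ 0.604 -0.119  0.03 ] r 0.615
mat [0.609 0.161 0.002] r 0.63
box [ 0.642 -0.064  0.079] r 0.645
roll [ 0.565 -0.166  0.092] r 0.589
knob [ 0.601 -0.116  0.063] r 0.612
pend [ 0.557 -0.065  0.017] r 0.561
pan [0.485 0.438 0.018] r 0.654
glass [0.364 0.28  0.05 ] r 0.459
stamp [ 0.387 -0.115  0.03 ] r 0.404
yellow [ 0.446 -0.182  0.057] r 0.482
scale_far [0.419 0.419 0.014] r 0.592
mat corners [[0.693, 0.287, 0.002], [0.703, 0.04, 0.002], [0.523, 0.039, 0.002], [0.514, 0.284, 0.002]]
tray corners [[0.681, 0.007, 0.03], [0.69, -0.239, 0.03], [0.529, -0.237, 0.03], [0.515, 0.005, 0.03]]
```

Request:
jog_arm:
  series: "-496 389 -11 15;-496 389 -11 15;-496 389 -11 15;-496 389 -11 15;-496 389 -11 15;-496 389 -11 15;-496 389 -11 15;-496 389 -11 15;-496 389 -11 15;-496 389 -11 15"
  hand: 1
  newtons: 30

```text
t: 1.35
eef_pos: [0.5564, -0.1249, 0.2502]
tcp_rot: [-0.0, -0.024, 1.0, 0.0]
force: [1.6, -0.9, 0.2]
grip_width: 0.0857
grasp_force: 0.0
```

Request:
jog_arm:
  series: "0 0 0 0;0 0 0 0;0 0 0 0"

```text
t: 1.72
eef_pos: [0.555, -0.1277, 0.2501]
tcp_rot: [-0.0, -0.023, 1.0, -0.0]
force: [-0.0, -0.1, 0.7]
grip_width: 0.0853
grasp_force: 0.0
```

```bash
python3 - <<'E'
from h import *
o=get_obs();print(T_tool(o).round(4));np.save("w0.npy",T_tool(o)@calibration("wrist")["tool_from_camera"])
cv2.imwrite("pics/w0.png",snapshot("wrist"))
E
```

```text
[[-9.989e-01 -4.680e-02 -4.000e-04  5.550e-01]
 [-4.680e-02  9.989e-01 -0.000e+00 -1.277e-01]
 [ 4.000e-04 -0.000e+00 -1.000e+00  2.501e-01]
 [ 0.000e+00  0.000e+00  0.000e+00  1.000e+00]]
```

View pics/w0.png

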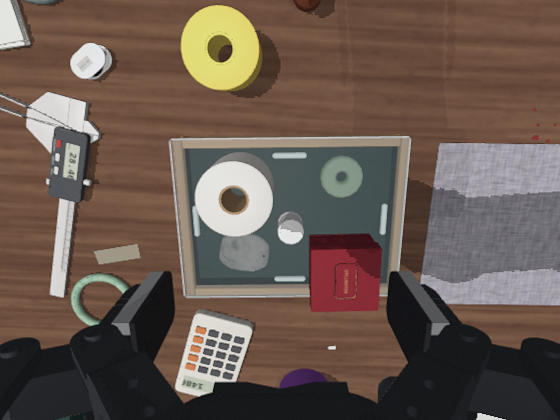

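The wrist view shows the tray (corners about (170,138), (410,137), (401,298), (184,298)), the roll top (233,199), knob (291,228), pendant (342,177), tablet (244,252) and box top (346,275). The mat is on the right.

Request:
jog_arm:
  series: "-50 90 0 0;-50 90 0 0;-50 90 0 0;-50 90 0 0;-50 90 0 0"

```text
t: 2.4
eef_pos: [0.6008, -0.0358, 0.2504]
tcp_rot: [0.0, -0.023, 1.0, 0.0]
force: [0.8, 0.4, 0.0]
grip_width: 0.0854
grasp_force: 0.0
```

```bash
cat >> h.py <<'E'
def rednow(im,roi=None):
    h=cv2.cvtColor(im,cv2.COLOR_BGR2HSV);h[...,0]=(h[...,0].astype(int)+90)%180
    return blobs(cv2.cvtColor(h,cv2.COLOR_HSV2BGR),(78,130,60),(98,255,255),300,roi)
E
python3 - <<'E'
from h import *
o=get_obs();print(T_tool(o)[:3,3].round(4));np.save("w1.npy",T_tool(o)@calibration("wrist")["tool_from_camera"])
cv2.imwrite("pics/w1.png",snapshot("wrist"))
for k in (0,1):
    im=cv2.imread(f"pics/w{k}.png");h=cv2.cvtColor(im,cv2.COLOR_BGR2HSV)
    if k==0:
        for n,p in dict(boxtop=(330,255),boxside=(340,240),roll=(215,190),pend=(330,180),tablet=(240,250),floor=(300,190),knob=(290,222),rim=(290,140),rimtop=(178,220),mat=(500,180),rod=(290,155)).items(): print(n,h[p[1],p[0]])
    for c in rednow(im)[:3]: print(k,"red",cv2.contourArea(c),np.round(cv2.minAreaRect(c),1) if 0 else cv2.minAreaRect(c))
    for c in blobs(im,(0,0,200),(180,40,255),150)[:8]: print(k,"white",cv2.contourArea(c),cv2.fitEllipse(c))
    for c in blobs(im,(45,20,90),(85,120,220),150)[:5]: print(k,"green",cv2.contourArea(c),cv2.fitEllipse(c))
E
```

```text
[ 0.6008 -0.0358  0.2504]
boxtop [177 172 141]
boxside [177 177  65]
roll [ 30   3 227]
pend [ 66  32 152]
tablet [ 80   6 139]
floor [88 37 89]
knob [  0   0 167]
rim [ 16  57 165]
rimtop [ 13  13 135]
mat [133  14 170]
rod [105  10 203]
0 red 4373.0 ((345.4999694824219, 278.0), (70.99998474121094, 65.99998474121094), 0.0)
0 white 4389.0 ((233.25064086914062, 198.35134887695312), (72.9346694946289, 76.63923645019531), 112.69650268554688)
0 white 3617.5 ((211.86996459960938, 352.29168701171875), (62.407569885253906, 85.76005554199219), 32.841426849365234)
0 white 1222.0 ((65.99834442138672, 111.1116943359375), (26.57041358947754, 72.36830139160156), 114.35050964355469)
0 white 823.0 ((87.646728515625, 60.069820404052734), (28.693988800048828, 37.36930465698242), 43.87861251831055)
0 white 776.5 ((58.843387603759766, 261.99420166015625), (11.687572479248047, 122.8285140991211), 3.8017678260803223)
0 white 732.0 ((9.014006614685059, 27.653820037841797), (21.33150291442871, 53.12105941772461), 170.3351287841797)
0 white 582.0 ((44.16944122314453, 129.12542724609375), (25.95098876953125,
[... 734 characters left out ...]
75)
1 white 460.0 ((386.38970947265625, 375.80316162109375), (21.76609992980957, 32.778297424316406), 47.55297088623047)
1 white 352.0 ((122.22144317626953, 293.6511535644531), (27.283098220825195, 45.08525466918945), 21.14401626586914)
1 white 348.5 ((536.1190795898438, 327.6050109863281), (17.849172592163086, 51.1900634765625), 51.538814544677734)
1 white 188.5 ((335.4288024902344, 378.4965515136719), (4.292876243591309, 75.93185424804688), 87.8375244140625)
1 green 1538.5 ((253.84878540039062, 127.07501220703125), (43.77132797241211, 44.814720153808594), 164.18231201171875)
1 green 904.0 ((19.662187576293945, 262.3079833984375), (51.332908630371094, 60.89357376098633), 127.33317565917969)
```

View pics/w1.png

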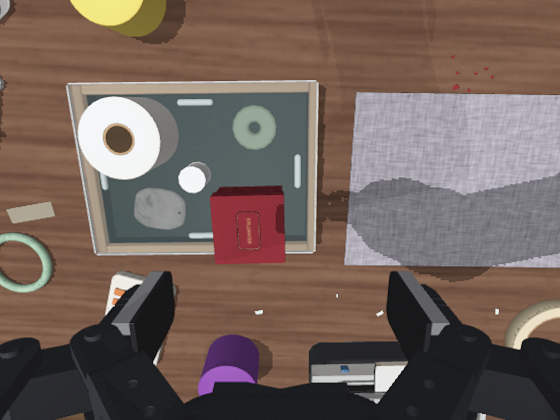

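The second view shows the same tray with corners about (67,85), (317,81), (315,252), (95,254); the box top is at (248,232), roll (118,138), knob (194,178) and pendant (254,127). The mat's left edge is at about x=350.

```bash
python3 - <<'E'
from h import *
c=calibration("wrist");CC=[(c,np.load(f"w{k}.npy")) for k in (0,1)]
I=[cv2.imread(f"pics/w{k}.png") for k in (0,1)]
R=[]
for k,(bx,rl) in enumerate([((305,232,385,315),(190,155,276,240)),((205,183,290,268),(72,90,182,182))]):
    r={}
    h=cv2.cvtColor(I[k],cv2.COLOR_BGR2HSV)
    b=cv2.inRange(h,(165,120,100),(180,255,255));b[:bx[1]]=0;b[bx[3]:]=0;b[:,:bx[0]]=0;b[:,bx[2]:]=0
    b=cv2.morphologyEx(b,cv2.MORPH_CLOSE,np.ones((9,9)))
    q=max(cv2.findContours(b,0,1)[0],key=cv2.contourArea);r["boxrect"]=cv2.minAreaRect(q);r["box"]=np.array(r["boxrect"][0])
    r["boxpts"]=cv2.approxPolyDP(q,8,True)[:,0]
    q=blobs(I[k],(0,0,205),(180,30,255),500,rl)[0];q=cv2.convexHull(q);e=cv2.fitEllipse(q);r["roll"]=np.array(e[0]);print("roll ell",e)
    pr=[(310,150,375,210),(225,100,285,155)][k]
    q=blobs(I[k],(45,20,90),(90,120,220),500,pr)[0];r["pend"]=np.array(cv2.fitEllipse(cv2.convexHull(q))[0])
    kr=[(275,208,306,233),(176,160,212,194)][k]
    q=blobs(I[k],(0,0,150 if k==0 else 200),(180,40,255),50,kr)[0];e=cv2.fitEllipse(cv2.convexHull(q));r["knob"]=np.array(e[0]);print("knob",e)
    print(k,r["boxrect"],r["boxpts"].tolist());R.append(r)
for n in("box","roll","pend","knob"):
    print(n,[np.round(v,4) for v in tri((CC[0],R[0][n]),(CC[1],R[1][n]))])
A=[(170,138),(410,137),(401,298),(184,298)];B=[(67,85),(317,81),(315,252),(95,254)]
P=[]
for a,b in zip(A,B):
    x=tri((CC[0],a),(CC[1],b));print("corner",x[0].round(4),round(x[1],4));P.append(x[0])
P=np.array(P);print("tray centre",P.mean(0).round(4),np.degrees(np.arctan2(*(P[1]-P[0])[[1,0]])),np.degrees(np.arctan2(*(P[2]-P[3])[[1,0]])))
for k in (0,1):print("corners@.035",onplane(CC[k],[A,B][k],.035).round(4).tolist())
for k in (0,1):print("boxcorners@.079",onplane(CC[k],R[k]["boxpts"],.079).round(4).tolist())
for k in (0,1):
  for n,z in(("box",.079),("roll",.092),("pend",.017),("knob",.063)): print(k,n,onplane(CC[k],R[k][n],z)[0].round(4))
E
```

```text
roll ell ((233.19076538085938, 198.383056640625), (73.33307647705078, 77.1878433227539), 115.5981216430664)
knob ((289.9457702636719, 229.88433837890625), (20.142539978027344, 24.514545440673828), 87.87584686279297)
0 ((345.0, 280.0), (62.0, 68.0), 90.0) [[311, 250], [312, 311], [377, 309], [379, 278], [346, 249]]
roll ell ((117.73936462402344, 138.8643798828125), (80.43042755126953, 87.13134002685547), 149.8313446044922)
knob ((191.7189483642578, 179.06658935546875), (25.489877700805664, 27.26756477355957), 127.65450286865234)
1 ((247.2312469482422, 228.90597534179688), (67.71661376953125, 73.29301452636719), 88.72696685791016) [[283, 195], [211, 196], [215, 262], [284, 261], [275, 230]]
box [array([ 0.6398, -0.0622,  0.0805]), np.float64(0.0)]
roll [array([ 0.5638, -0.1658,  0.0919]), np.float64(0.0006)]
pend [array([ 0.5637, -0.0597, -0.014 ]), np.float64(0.0031)]
knob [array([ 0.601 , -0.1154,  0.0595]), np.float64(0.0006)]
corner [ 0.5237 -0.2347  0.0318] 0.0012
corner [ 0.5104 -0.0055  0.035 ] 0.0
corner [0.6704 0.0028 0.0548] 0.0003
corner [ 0.6917 -0.2238  0.037 ] 0.0006
tray
[... 154 characters left out ...]
5], [0.6935, -0.2247, 0.035]]
corners@.035 [[0.5247, -0.2335, 0.035], [0.5104, -0.0055, 0.035], [0.6787, 0.0054, 0.035], [0.6921, -0.2245, 0.035]]
boxcorners@.079 [[0.612, -0.0958, 0.079], [0.6751, -0.0903, 0.079], [0.6699, -0.0282, 0.079], [0.637, -0.0304, 0.079], [0.6094, -0.0641, 0.079]]
boxcorners@.079 [[0.6075, -0.0319, 0.079], [0.6114, -0.0945, 0.079], [0.6742, -0.0913, 0.079], [0.6701, -0.0279, 0.079], [0.6402, -0.0374, 0.079]]
0 box [ 0.6406 -0.0619  0.079 ]
0 roll [ 0.5631 -0.1655  0.092 ]
0 pend [ 0.5548 -0.0641  0.017 ]
0 knob [ 0.5993 -0.1153  0.063 ]
1 box [ 0.6404 -0.0623  0.079 ]
1 roll [ 0.5643 -0.1661  0.092 ]
1 pend [ 0.5636 -0.0591  0.017 ]
1 knob [ 0.6008 -0.1148  0.063 ]
```

Request:
jog_arm:
  series: "-38 -28 0 -1;-38 -28 60 -1;-38 -28 110 -1;-38 -28 140 -1;-38 -28 140 -1;-38 -28 140 -1"
  hand: 1
  newtons: 25

```text
t: 3.2
eef_pos: [0.6415, -0.0611, 0.1118]
tcp_rot: [0.001, -0.033, 0.999, -0.0]
force: [-0.3, 0.5, 0.2]
grip_width: 0.0852
grasp_force: 0.0
```

```bash
python3 - <<'E'
from h import *
T=T_tool(get_obs());print(T.round(4));print(togo((.6405,-.062,.052),np.radians(93.5)))
C=cam("wrist");im=snapshot("wrist");cv2.imwrite("pics/w2.png",im)
E
```

```text
[[-9.979e-01 -6.530e-02  2.000e-03  6.415e-01]
 [-6.530e-02  9.979e-01 -2.000e-04 -6.110e-02]
 [-2.000e-03 -3.000e-04 -1.000e+00  1.118e-01]
 [ 0.000e+00  0.000e+00  0.000e+00  1.000e+00]]
(array([ 1.2, -0.8, 59.8]), np.float64(0.24190010596106504))
```

View pics/w2.png

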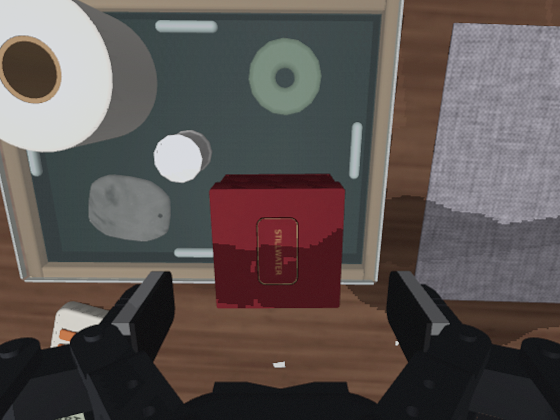

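The box top (columns 211–343) sits centred between the open fingers (about 172–392), with room on both sides.

Request:
jog_arm:
  series: "1 -1 30 0;1 -1 50 0;1 -1 60 0;1 -1 60 0;1 -1 60 0"

```text
t: 3.88
eef_pos: [0.6405, -0.0617, 0.0515]
tcp_rot: [0.001, -0.033, 0.999, 0.0]
force: [1.0, 0.2, -0.6]
grip_width: 0.0852
grasp_force: 0.0
```

Request:
jog_arm:
  series: "0 0 0 0;0 0 0 0;0 0 0 0;0 0 0 0;0 0 0 0;0 0 0 0"
  hand: -1
  newtons: 25

```text
t: 4.62
eef_pos: [0.6403, -0.0617, 0.0512]
tcp_rot: [0.001, -0.033, 0.999, -0.0]
force: [-1.5, -0.5, 5.4]
grip_width: 0.0647
grasp_force: 28.4
```

Request:
jog_arm:
  series: "0 0 -30 0;0 0 -70 0;10 5 -80 0;60 25 -80 0;110 47 -80 0;160 68 -80 0;190 81 -80 0;200 85 -80 0;200 85 -80 0;200 85 -80 0"

```text
t: 5.88
eef_pos: [0.4355, 0.01, 0.1302]
tcp_rot: [0.0, -0.033, 0.999, -0.0]
force: [-0.7, 0.1, -0.8]
grip_width: 0.0648
grasp_force: 28.1
```

Request:
jog_arm:
  series: "0 0 50 0;0 0 85 0;0 0 105 0;0 0 112 0;0 0 114 0;0 0 114 0;0 0 114 0"

```text
t: 6.75
eef_pos: [0.4353, 0.0101, 0.0167]
tcp_rot: [0.001, -0.033, 0.999, 0.0]
force: [-0.1, 0.2, -0.6]
grip_width: 0.0645
grasp_force: 28.1
```

Request:
jog_arm:
  series: "0 0 1 0;0 0 1 0"

```text
t: 7.0
eef_pos: [0.4353, 0.0102, 0.0161]
tcp_rot: [0.001, -0.033, 0.999, 0.0]
force: [-2.6, 0.6, 12.3]
grip_width: 0.0646
grasp_force: 29.4
```

Request:
jog_arm:
  series: "0 0 0 0;0 0 0 0;0 0 0 0;0 0 0 0;0 0 0 0"
  hand: 1

```text
t: 7.62
eef_pos: [0.4345, 0.01, 0.0151]
tcp_rot: [-0.0, -0.033, 0.999, -0.0]
force: [0.7, -0.2, 0.4]
grip_width: 0.0854
grasp_force: 0.0
```

Request:
jog_arm:
  series: "0 0 -30 0;0 0 -80 0;0 0 -115 0;-30 -47 -120 0;-60 -94 -120 0;-90 -141 -120 0;-110 -173 -120 0;-117 -184 -120 0;-117 -184 -120 0;-117 -184 -120 0"

```text
t: 8.88
eef_pos: [0.5627, -0.1653, 0.1351]
tcp_rot: [-0.0, -0.033, 0.999, 0.0]
force: [-0.7, -0.2, 0.1]
grip_width: 0.0851
grasp_force: 0.0
```

```bash
python3 - <<'E'
from h import *
T=T_tool(get_obs());print(T.round(4));print(togo((.564,-.166,.064),np.radians(93.5)))
C=cam("wrist");im=snapshot("wrist");cv2.imwrite("pics/w3.png",im)
print("expected roll top px",proj(C,(.564,-.166,.092)))
q=cv2.convexHull(blobs(im,(0,0,205),(180,30,255),3000)[0]);print(cv2.fitEllipse(q),onplane(C,cv2.fitEllipse(q)[0],.092))
E
```

```text
[[-9.978e-01 -6.590e-02 -4.000e-04  5.627e-01]
 [-6.590e-02  9.978e-01  2.000e-04 -1.653e-01]
 [ 4.000e-04  2.000e-04 -1.000e+00  1.351e-01]
 [ 0.000e+00  0.000e+00  0.000e+00  1.000e+00]]
(array([-1.3, -0.8, 71.1]), np.float64(0.2790774599477146))
expected roll top px [[276.20190716 245.8822413 ]]
((276.459228515625, 220.6314697265625), (65.04230499267578, 113.47000122070312), 89.44685363769531) [[ 0.5499579  -0.16676674  0.092     ]]
```

View pics/w3.png

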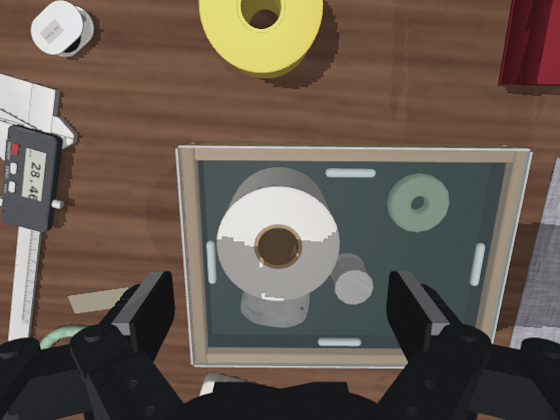

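The roll top, centred at about (278,245), matches the prediction (276,246). The red box stands clear at top right.

Request:
jog_arm:
  series: "-1 -1 40 0;-1 -1 70 0;-1 -1 80 0;-1 -1 80 0;-1 -1 80 0"

```text
t: 9.55
eef_pos: [0.5653, -0.1667, 0.0566]
tcp_rot: [0.001, -0.033, 0.999, -0.0]
force: [-0.3, -0.5, -0.2]
grip_width: 0.0852
grasp_force: 0.0
```

Request:
jog_arm:
  series: "0 0 0 0;0 0 0 0;0 0 0 0;0 0 0 0;0 0 0 0;0 0 0 0"
  hand: -1
  newtons: 35

```text
t: 10.3
eef_pos: [0.5651, -0.1669, 0.0565]
tcp_rot: [0.001, -0.033, 0.999, -0.0]
force: [-1.7, 1.6, 6.4]
grip_width: 0.0643
grasp_force: 37.9
```

Request:
jog_arm:
  series: "0 0 -30 0;0 0 -65 0;6 18 -72 0;24 70 -72 0;43 122 -72 0;61 175 -72 0;79 227 -72 0;95 273 -72 0;106 304 -72 0;110 315 -72 0"

```text
t: 11.55
eef_pos: [0.4327, 0.1416, 0.127]
tcp_rot: [-0.0, -0.034, 0.999, 0.0]
force: [-1.1, -0.1, -0.8]
grip_width: 0.0642
grasp_force: 39.3
```

Request:
jog_arm:
  series: "0 0 0 0;0 0 0 0;0 0 45 0;0 0 80 0;0 0 100 0;0 0 105 0;0 0 107 0;0 0 107 0;0 0 107 0"

```text
t: 12.68
eef_pos: [0.4333, 0.1382, 0.0213]
tcp_rot: [-0.001, -0.032, 0.999, -0.001]
force: [-5.5, -5.9, 12.9]
grip_width: 0.0643
grasp_force: 40.6
```

Request:
jog_arm:
  series: "0 0 0 0;0 0 0 0;0 0 0 0;0 0 0 0;0 0 0 0"
  hand: 1

```text
t: 13.3
eef_pos: [0.434, 0.1402, 0.0201]
tcp_rot: [-0.0, -0.033, 0.999, -0.0]
force: [-1.0, -0.7, 0.8]
grip_width: 0.0853
grasp_force: 0.0
```

Request:
jog_arm:
  series: "0 0 -40 0;0 0 -90 0;0 0 -130 0;-30 -50 -150 0;-60 -100 -150 0;-90 -150 -150 0;-120 -200 -150 0;-142 -245 -150 0;-150 -263 -150 0;-150 -263 -150 0"

```text
t: 14.55
eef_pos: [0.6008, -0.1134, 0.1694]
tcp_rot: [-0.001, -0.032, 0.999, -0.0]
force: [-0.5, 0.2, 0.2]
grip_width: 0.0857
grasp_force: 0.0
```

Request:
jog_arm:
  series: "0 0 0 0;0 0 0 0"

```text
t: 14.8
eef_pos: [0.6006, -0.1113, 0.1705]
tcp_rot: [0.0, -0.033, 0.999, 0.0]
force: [-0.2, 0.5, -0.1]
grip_width: 0.0856
grasp_force: 0.0
```

```bash
python3 - <<'E'
from h import *
T=T_tool(get_obs());print(T.round(4));print(togo((.6,-.115,.046),np.radians(93.6)))
W=cam("wrist");im=snapshot("wrist");t=snapshot("top");cv2.imwrite("pics/top1.png",t)
np.save("w4.npy",W[1])
cv2.imwrite("pics/w4.png",im)
cv2.imwrite("pics/both.png",np.hstack([im[:,:],cv2.resize(t[110:330,130:450],None,fx=420/220,fy=420/220)])[:, :][::1] if 0 else np.hstack([cv2.resize(im,(400,300)),cv2.resize(t[120:320,180:447],(400,300))]))
print(proj(W,[(.6,-.115,.063),(.557,-.06,.017)]))
E
```

```text
[[-9.978e-01 -6.680e-02  4.000e-04  6.006e-01]
 [-6.680e-02  9.978e-01  2.000e-04 -1.113e-01]
 [-4.000e-04  2.000e-04 -1.000e+00  1.705e-01]
 [ 0.000e+00  0.000e+00  0.000e+00  1.000e+00]]
(array([  0.9,  -3.6, 124.5]), np.float64(0.22914887829281838))
[[273.28223504 207.32462249]
 [347.66575506 142.95066433]]
```

View pics/both.png

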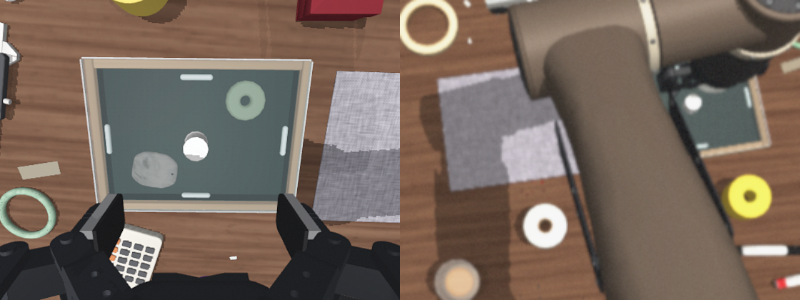

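The left half (wrist) shows the knob at wrist pixel (274,207), matching the prediction, and the cover clear of everything. The right half (top) shows the white roll standing upright in the strip.

Request:
jog_arm:
  series: "1 -4 50 0;1 -4 90 0;1 -4 115 0;1 -4 124 0;1 -4 124 0;1 -4 124 0"

```text
t: 15.65
eef_pos: [0.6011, -0.1163, 0.0475]
tcp_rot: [0.001, -0.033, 0.999, -0.0]
force: [0.7, 1.1, -0.3]
grip_width: 0.0857
grasp_force: 0.0
```

Request:
jog_arm:
  series: "0 0 0 0;0 0 0 0;0 0 0 0;0 0 0 0;0 0 0 0;0 0 0 0;0 0 0 0;0 0 0 0"
  hand: -1
  newtons: 60

```text
t: 16.65
eef_pos: [0.6004, -0.1165, 0.0466]
tcp_rot: [0.0, -0.033, 0.999, -0.0]
force: [-1.6, 0.8, 6.2]
grip_width: 0.0218
grasp_force: 58.6
```

```bash
python3 - <<'E'
from h import *
c=calibration("wrist");W=(c,np.load("w4.npy"));im=cv2.imread("pics/w4.png")
print("cover corners",onplane(W,np.array([(81,59),(312,60),(300,210),(96,210)])*1.4,.035).round(4).tolist())
t=cv2.imread("pics/top0.png");h=cv2.cvtColor(t,cv2.COLOR_BGR2HSV);print(h[200,260],h[175,220],h[250,260])
m=cv2.inRange(h,(100,0,110),(179,70,255));m[:150]=0;m[255:]=0;m[:,:195]=0;m[:,317:]=0
m=cv2.morphologyEx(m,cv2.MORPH_OPEN,np.ones((5,5)))
q=max(cv2.findContours(m,0,1)[0],key=cv2.contourArea);r=cv2.minAreaRect(q);print(r)
C=cam("top");B=onplane(C,cv2.boxPoints(r),.002);print("mat",B.round(3).tolist(),B.mean(0))
E
```

```text
cover corners [[0.5246, -0.2331, 0.035], [0.51, -0.0058, 0.035], [0.6754, 0.0121, 0.035], [0.6918, -0.2263, 0.035]]
[141  13 203] [143  12 198] [ 11 115 138]
((258.6336669921875, 202.84364318847656), (75.21890258789062, 101.65823364257812), 82.14668273925781)
mat [[0.7, 0.296, 0.002], [0.709, 0.04, 0.002], [0.517, 0.037, 0.002], [0.51, 0.285, 0.002]] [0.60895712 0.16448053 0.002     ]
```

Request:
jog_arm:
  series: "0 0 -8 0;0 0 -20 0;0 0 -40 0;0 0 -60 0;-2 15 -65 0;-6 55 -65 0;-11 105 -65 0;-16 155 -65 0;-20 205 -65 0;-24 245 -65 0"

```text
t: 17.9
eef_pos: [0.6074, 0.1321, 0.111]
tcp_rot: [-0.0, -0.033, 0.999, 0.0]
force: [-0.0, 0.4, -1.9]
grip_width: 0.0216
grasp_force: 59.0
```

Request:
jog_arm:
  series: "-3 25 0 0;-3 34 0 0;-3 34 0 0;-3 34 0 0;-3 34 0 0"

```text
t: 18.52
eef_pos: [0.6089, 0.1626, 0.1113]
tcp_rot: [-0.0, -0.032, 0.999, -0.0]
force: [1.0, -0.3, -2.3]
grip_width: 0.0215
grasp_force: 59.1
```

```bash
python3 - <<'E'
from h import *
T=T_tool(get_obs());print(T.round(4));print(togo((.609,.164,.0246),np.radians(92.5)))
im=snapshot("wrist");s=snapshot("scene");cv2.imwrite("pics/b5.png",np.hstack([cv2.resize(im,(400,300)),cv2.resize(s[120:345,170:470],(400,300))]))
E
```

```text
[[-9.979e-01 -6.410e-02 -1.000e-04  6.089e-01]
 [-6.410e-02  9.979e-01 -1.000e-04  1.626e-01]
 [ 1.000e-04 -1.000e-04 -1.000e+00  1.113e-01]
 [ 0.000e+00  0.000e+00  0.000e+00  1.000e+00]]
(array([-0.2,  1.4, 86.7]), np.float64(1.1746102692711986))
```

View pics/b5.png

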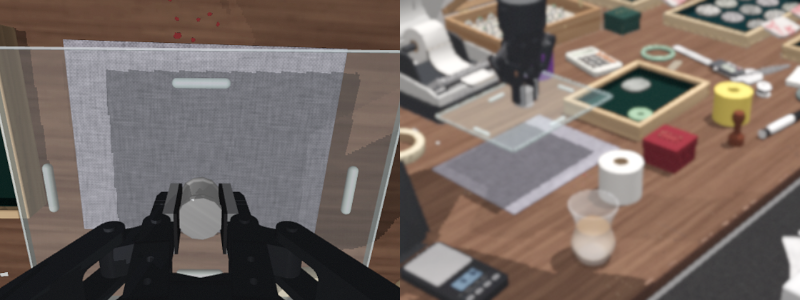

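The cover hangs level in the gripper above the mat; box and roll stand upright in the strip.

Request:
jog_arm:
  series: "0 1 40 0;0 1 65 0;0 1 78 0;0 1 83 0;0 1 86 0;0 1 86 0;0 1 86 0"

```text
t: 19.5
eef_pos: [0.6092, 0.1649, 0.0259]
tcp_rot: [0.001, -0.033, 0.999, 0.0]
force: [0.1, 0.2, -1.7]
grip_width: 0.0216
grasp_force: 59.1
```

Request:
jog_arm:
  series: "0 0 1 0;0 0 2 0;0 0 2 0"

```text
t: 19.88
eef_pos: [0.6091, 0.1649, 0.0246]
tcp_rot: [0.001, -0.033, 0.999, 0.0]
force: [-3.2, -0.2, 7.2]
grip_width: 0.0218
grasp_force: 60.3
```

Request:
jog_arm:
  series: "0 0 0 0;0 0 0 0;0 0 0 0;0 0 0 0;0 0 0 0;0 0 0 0;0 0 0 0"
  hand: 1
  newtons: 25

```text
t: 20.75
eef_pos: [0.6088, 0.1647, 0.0232]
tcp_rot: [0.0, -0.033, 0.999, -0.0]
force: [-0.2, 1.0, 0.7]
grip_width: 0.0854
grasp_force: 0.0
```

Request:
jog_arm:
  series: "0 0 -30 0;0 0 -85 0;0 0 -140 0;15 -50 -160 0;30 -100 -160 0;45 -150 -160 0;55 -200 -160 0;60 -235 -160 0;60 -242 -160 0;60 -242 -160 0"

```text
t: 22.0
eef_pos: [0.5648, -0.0809, 0.1832]
tcp_rot: [0.0, -0.032, 0.999, 0.0]
force: [-0.1, -0.3, 0.7]
grip_width: 0.0854
grasp_force: 0.0
```

Request:
jog_arm:
  series: "0 0 0 0;0 0 0 0"

```text
t: 22.25
eef_pos: [0.5649, -0.0798, 0.1831]
tcp_rot: [-0.0, -0.033, 0.999, 0.0]
force: [0.1, 0.3, 0.1]
grip_width: 0.0852
grasp_force: 0.0
```

```bash
python3 - <<'E'
from h import *
W=cam("wrist");T=T_tool(get_obs());print(T.round(4))
im=snapshot("wrist");np.save("w6.npy",W[1]);cv2.imwrite("pics/w6.png",im)
print(proj(W,[(.56,-.06,.017)]))
cv2.imwrite("pics/b6.png",np.hstack([cv2.resize(im,(400,300)),cv2.resize(snapshot("scene")[120:345,170:470],(400,300))]))
for q in blobs(im,(40,20,80),(90,140,230),400)[:4]: print(cv2.contourArea(q),cv2.fitEllipse(cv2.convexHull(q)),onplane(W,cv2.fitEllipse(cv2.convexHull(q))[0],.017))
E
```

```text
[[-9.978e-01 -6.670e-02 -1.000e-04  5.649e-01]
 [-6.670e-02  9.978e-01  0.000e+00 -7.980e-02]
 [ 1.000e-04  0.000e+00 -1.000e+00  1.831e-01]
 [ 0.000e+00  0.000e+00  0.000e+00  1.000e+00]]
[[302.56543825 184.6817304 ]]
2030.0 ((298.9602966308594, 178.45889282226562), (51.39445495605469, 52.0702018737793), 69.98821258544922) [[ 0.55484873 -0.06349585  0.017     ]]
870.0 ((25.65853500366211, 318.3285217285156), (50.60771942138672, 71.78966522216797), 132.60598754882812) [[ 0.7078788  -0.31201948  0.017     ]]
735.0 ((257.6870422363281, 163.33363342285156), (45.36762237548828, 202.52249145507812), 99.68907928466797) [[ 0.54438662 -0.09890136  0.017     ]]
```

View pics/b6.png

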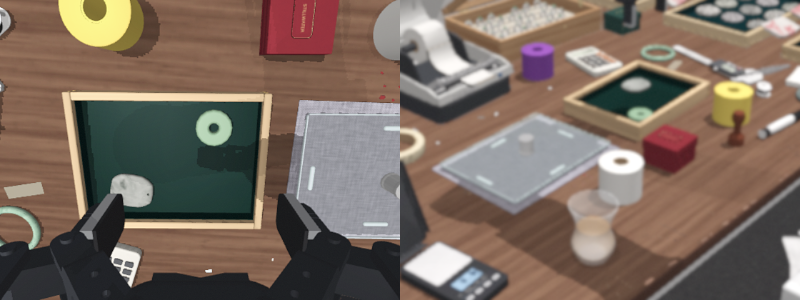

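The cover lies flat on the mat, and the tray is open, with the pendant at wrist pixel (299,178) and the tablet undisturbed.

Request:
jog_arm:
  series: "9 17 30 0;9 17 60 0;9 17 75 0;9 17 80 0;9 17 80 0;9 17 80 0"
  hand: 0.41

```text
t: 23.1
eef_pos: [0.5553, -0.0643, 0.1041]
tcp_rot: [0.001, -0.033, 0.999, 0.0]
force: [0.2, 0.5, -1.0]
grip_width: 0.0604
grasp_force: 0.0
```

```bash
python3 - <<'E'
from h import *
W=cam("wrist");T=T_tool(get_obs());print(T.round(4))
im=snapshot("wrist");np.save("w7.npy",W[1]);cv2.imwrite("pics/w7.png",im)
c=W[0];q=blobs(im,(40,20,80),(90,140,230),400)
for x in q[:3]:print(cv2.contourArea(x),cv2.fitEllipse(cv2.convexHull(x)))
p7=min(q,key=lambda x:abs(np.array(cv2.fitEllipse(cv2.convexHull(x))[0])-proj(W,(.555,-.0637,.017))[0]).sum())
p7=cv2.fitEllipse(cv2.convexHull(p7))[0]
L=[((c,np.load("w0.npy")),(341.0,176.2)),((c,np.load("w1.npy")),(253.85,127.1)),((c,np.load("w6.npy")),(298.96,178.46)),(W,p7)]
for C,p in L: print(onplane(C,p,.017).round(4))
print(tri(*L),tri(*L[2:]))
E
```

```text
[[-9.979e-01 -6.540e-02  1.500e-03  5.553e-01]
 [-6.540e-02  9.979e-01  2.000e-04 -6.430e-02]
 [-1.500e-03  1.000e-04 -1.000e+00  1.041e-01]
 [ 0.000e+00  0.000e+00  0.000e+00  1.000e+00]]
3388.5 ((280.25775146484375, 215.74197387695312), (65.68359375, 67.21268463134766), 103.59613037109375)
[[ 0.5547 -0.064   0.017 ]]
[[ 0.5556 -0.0631  0.017 ]]
[[ 0.5548 -0.0635  0.017 ]]
[[ 0.5541 -0.0632  0.017 ]]
(array([ 0.55579261, -0.0631987 ,  0.01210071]), np.float64(0.00024841377667065244)) (array([ 0.5562556 , -0.06303841,  0.01026608]), np.float64(1.7862820632745615e-05))
```

View pics/w7.png

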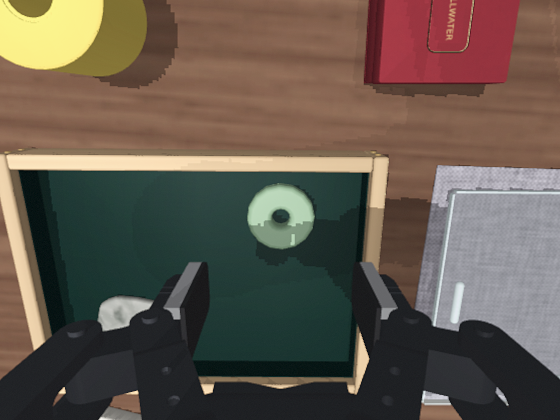

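The pendant (280,216) lies midway between the fingers (about 206–354), and the right finger clears the tray wall.

Request:
jog_arm:
  series: "0 1 40 0;0 1 70 0;0 1 82 0;0 1 88 0;0 1 88 0;0 1 88 0"

```text
t: 23.9
eef_pos: [0.5553, -0.0632, 0.0162]
tcp_rot: [0.001, -0.033, 0.999, 0.0]
force: [0.5, -0.3, 0.0]
grip_width: 0.06
grasp_force: 0.0
```

Request:
jog_arm:
  series: "0 0 1 0;0 0 1 0;0 0 1 0;0 0 1 0;0 0 1 0;0 0 1 0"
  hand: -1
  newtons: 30

```text
t: 24.65
eef_pos: [0.5552, -0.0632, 0.0153]
tcp_rot: [0.001, -0.033, 0.999, 0.0]
force: [-2.0, 0.4, 7.2]
grip_width: 0.0424
grasp_force: 29.5
```

Request:
jog_arm:
  series: "0 0 -15 0;0 0 -55 0;0 0 -105 0;5 40 -140 0;11 95 -160 0;18 150 -175 -3;24 205 -190 -6;31 260 -200 -10;37 315 -200 -13;43 368 -200 -13"

```text
t: 25.9
eef_pos: [0.4869, 0.3028, 0.2157]
tcp_rot: [0.001, -0.146, 0.989, 0.001]
force: [1.5, 0.5, -0.2]
grip_width: 0.0423
grasp_force: 30.6
```

Request:
jog_arm:
  series: "6 50 0 0;11 85 0 0;12 98 0 0;12 98 0 0;12 98 0 0"

```text
t: 26.52
eef_pos: [0.4482, 0.3905, 0.2145]
tcp_rot: [0.0, -0.145, 0.989, -0.0]
force: [0.4, 0.8, -0.2]
grip_width: 0.0424
grasp_force: 30.6
```

```bash
python3 - <<'E'
from h import *
W=cam("wrist");T=T_tool(get_obs());print(T.round(4))
im=snapshot("wrist");np.save("w8.npy",W[1]);cv2.imwrite("pics/w8.png",im)
E
```

```text
[[-0.9578 -0.2875  0.      0.4482]
 [-0.2875  0.9578  0.      0.3905]
 [-0.     -0.     -1.      0.2145]
 [ 0.      0.      0.      1.    ]]
```

View pics/w8.png

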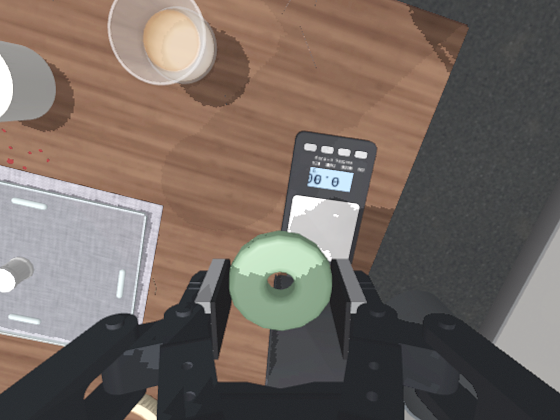

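The pendant is held level at (280,280). The scale is ahead of it, with body front corners about (297,132) and (377,143) and pan near corners (293,196) and (358,206).

```bash
python3 - <<'E'
from h import *
c=calibration("wrist");W=(c,np.load("w8.npy"))
F=onplane(W,[(297,132),(377,143)],.014);P=onplane(W,[(293,196),(358,206)],.018)
print("front",F.round(4).tolist(),"pan near",P.round(4).tolist(),np.linalg.norm(F[1]-F[0]),np.linalg.norm(P[1]-P[0]))
for Q in(F,P):
    d=(Q[1]-Q[0])[:2];print("yaw y-axis",np.degrees(np.arctan2(d[1],d[0])))
d=(P[1]-P[0]);d/=np.linalg.norm(d);n=np.array([d[1],-d[0],0])
print("pan centre from pan edge",P.mean(0)+n*.031,"from front",F.mean(0)+n*.09)
t=cv2.imread("pics/top0.png");C=cam("top")
q=blobs(t,(0,0,180),(180,40,255),200,(125,235,175,290))[0];r=cv2.minAreaRect(q);print(r,onplane(C,r[0],.018).round(4),onplane(C,cv2.boxPoints(r),.018).round(4).tolist())
s=cv2.imread("pics/scene0.png");S=cam("scene")
q2=blobs(s,(0,0,180),(180,40,255),200,(165,295,230,335));
if q2:
    m=cv2.moments(q2[0]);p2=(m["m10"]/m["m00"],m["m01"]/m["m00"]);print(p2,onplane(S,p2,.018),tri((C,r[0]),(S,p2)))
E
```

```text
front [[0.401, 0.3931, 0.014], [0.3893, 0.4661, 0.014]] pan near [[0.4583, 0.4071, 0.018], [0.4499, 0.4692, 0.018]] 0.07390471993862227 0.06261780244206085
yaw y-axis 99.10776555092615
yaw y-axis 97.78018742011373
pan centre from pan edge [0.48481512 0.44233256 0.018     ] from front [0.48436673 0.44180953 0.014     ]
((148.7652587890625, 263.7599792480469), (26.7298583984375, 27.244882583618164), 78.11134338378906) [[0.4837 0.4412 0.018 ]] [[0.5125, 0.4785, 0.018], [0.5192, 0.4136, 0.018], [0.4551, 0.4043, 0.018], [0.4486, 0.4685, 0.018]]
(198.2602608362102, 317.4273110855389) [[0.48004312 0.44338283 0.018     ]] (array([0.48368579, 0.44157931, 0.01501766]), np.float64(0.0004936580964109797))
```

Request:
jog_arm:
  series: "-20 16 0 4;-40 32 0 8;-49 39 0 8;-49 39 40 8;-49 39 80 8;-49 39 110 8;-49 39 130 8;-49 39 130 8;-49 39 130 8"

```text
t: 27.7
eef_pos: [0.4841, 0.443, 0.0853]
tcp_rot: [0.0, -0.076, 0.997, 0.0]
force: [0.3, 0.7, 0.7]
grip_width: 0.0423
grasp_force: 30.7
```

```bash
python3 - <<'E'
from h import *
print(T_tool(get_obs()).round(4),togo((.484,.4418,.0275),np.radians(98.5)))
a=snapshot("scene");b=snapshot("wrist");cv2.imwrite("pics/b9.png",np.hstack([cv2.resize(b,(400,300)),cv2.resize(a[220:370,120:320],(400,300))]))
E
```

```text
[[-9.883e-01 -1.525e-01  9.000e-04  4.841e-01]
 [-1.525e-01  9.883e-01  8.000e-04  4.430e-01]
 [-1.000e-03  7.000e-04 -1.000e+00  8.530e-02]
 [ 0.000e+00  0.000e+00  0.000e+00  1.000e+00]] (array([ 0.4, -1.2, 57.8]), np.float64(0.27119930033708783))
```

View pics/b9.png

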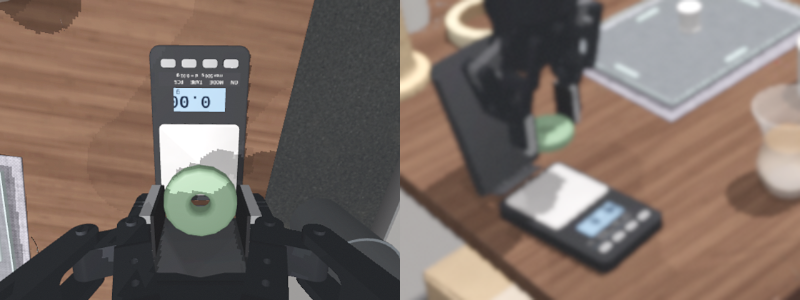

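The pendant hangs level over the pan, and the gripper is clear in front of the flip cover.

Request:
jog_arm:
  series: "0 -1 15 0;0 -1 30 0;0 -1 42 0;0 -1 50 0;0 -1 54 0;0 -1 56 0;0 -1 56 0;0 -1 56 0"

```text
t: 28.8
eef_pos: [0.4839, 0.4421, 0.0286]
tcp_rot: [0.0, -0.076, 0.997, 0.0]
force: [0.1, 0.0, -0.2]
grip_width: 0.0421
grasp_force: 30.7
```

Request:
jog_arm:
  series: "0 0 1 0;0 0 1 0;0 0 1 0"

```text
t: 29.18
eef_pos: [0.4837, 0.4419, 0.0273]
tcp_rot: [0.0, -0.076, 0.997, 0.0]
force: [-0.2, 0.1, -0.9]
grip_width: 0.0425
grasp_force: 30.7
```

Request:
jog_arm:
  series: "0 0 1 0;0 0 1 0;0 0 1 0"

```text
t: 29.55
eef_pos: [0.4838, 0.442, 0.0269]
tcp_rot: [0.0, -0.076, 0.997, 0.0]
force: [-1.5, -1.7, 4.9]
grip_width: 0.0419
grasp_force: 31.2
```

Request:
jog_arm:
  series: "0 0 0 0;0 0 0 0;0 0 0 0;0 0 0 0;0 0 0 0"
  hand: 0.41

```text
t: 30.18
eef_pos: [0.4837, 0.4419, 0.0261]
tcp_rot: [-0.0, -0.076, 0.997, -0.0]
force: [0.7, -0.0, -0.6]
grip_width: 0.0603
grasp_force: 0.0
```

Request:
jog_arm:
  series: "0 0 -20 0;0 0 -70 0;0 0 -120 0;30 -20 -160 0;60 -40 -180 0;60 -40 -180 0;60 -40 -180 0;60 -40 -180 0"

```text
t: 31.18
eef_pos: [0.4307, 0.3934, 0.2051]
tcp_rot: [-0.0, -0.076, 0.997, -0.001]
force: [0.1, -0.7, 0.1]
grip_width: 0.0602
grasp_force: 0.0
```

```bash
python3 - <<'E'
from h import *
W=cam("wrist");print(T_tool(get_obs()).round(4),togo((.6091,.1649,.12),np.radians(93.8)))
im=snapshot("wrist");a=snapshot("scene");t=snapshot("top");cv2.imwrite("pics/w10.png",im);np.save("w10.npy",W[1])
for q in blobs(im,(40,20,80),(90,140,230),600)[:3]:
    e=cv2.fitEllipse(cv2.convexHull(q));print(e,onplane(W,e[0],.029).round(4))
q=blobs(t,(40,20,80),(90,140,230),60,(125,235,180,290))
for x in q: e=cv2.fitEllipse(x);print("top",e,onplane(cam("top"),e[0],.029).round(4))
cv2.imwrite("pics/b10.png",np.hstack([cv2.resize(im,(400,300)),cv2.resize(a[180:405,120:420],(400,300))]))
E
```

```text
[[-9.884e-01 -1.520e-01 -8.000e-04  4.307e-01]
 [-1.520e-01  9.884e-01 -1.300e-03  3.934e-01]
 [ 1.000e-03 -1.200e-03 -1.000e+00  2.051e-01]
 [ 0.000e+00  0.000e+00  0.000e+00  1.000e+00]] (array([-141.7, -252.9,   85.3]), np.float64(4.943045166362737))
((322.91851806640625, 247.7828369140625), (44.06040573120117, 46.07754898071289), 83.17827606201172) [[0.4821 0.4422 0.029 ]]
top ((152.036865234375, 258.8052978515625), (6.446060657501221, 13.157004356384277), 135.84632873535156) [[0.4934 0.4301 0.029 ]]
```

View pics/b10.png

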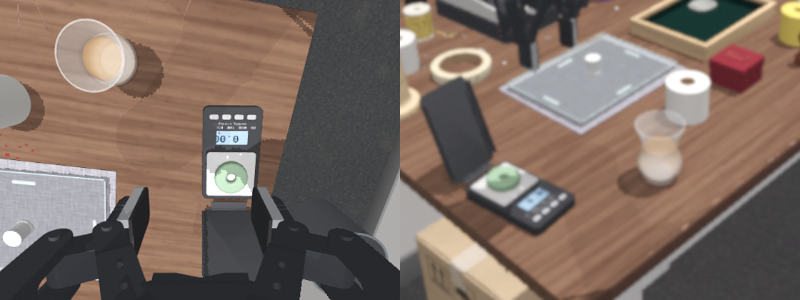

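The pendant lies flat in the middle of the pan (wrist pixel (323,248), world (.482,.442)); the glass, box, roll and cover are all in place.

Request:
jog_arm:
  series: "-25 -48 0 2;-50 -96 0 5;-75 -144 0 5;-100 -190 20 5;-125 -230 45 5;-140 -250 70 5;-142 -253 80 5;-142 -253 80 5;-142 -253 80 5"
  hand: 1
  newtons: 60

```text
t: 32.45
eef_pos: [0.6094, 0.1657, 0.127]
tcp_rot: [0.001, -0.033, 0.999, 0.0]
force: [-0.7, 0.7, 0.1]
grip_width: 0.0854
grasp_force: 0.0
```

```bash
python3 - <<'E'
from h import *
W=cam("wrist");print(T_tool(get_obs()).round(4),togo((.6091,.1649,.0246),np.radians(93.8)))
im=snapshot("wrist");cv2.imwrite("pics/w11.png",im);print("knob expected",proj(W,(.609,.165,.041)))
p=proj(W,(.609,.165,.041))[0];x,y=map(int,p)
for q in blobs(im,(0,0,215),(180,30,255),60,(x-50,y-50,x+50,y+50))[:3]:
    e=cv2.fitEllipse(cv2.convexHull(q));print(cv2.contourArea(q),e,onplane(W,e[0],.041).round(4))
E
```

```text
[[-9.978e-01 -6.650e-02  1.000e-03  6.094e-01]
 [-6.650e-02  9.978e-01  4.000e-04  1.657e-01]
 [-1.000e-03  3.000e-04 -1.000e+00  1.270e-01]
 [ 0.000e+00  0.000e+00  0.000e+00  1.000e+00]] (array([  0.5,  -0.9, 102.4]), np.float64(0.014761248563885943))
knob expected [[277.12542043 217.30364439]]
662.5 ((278.5018615722656, 214.78890991210938), (26.328834533691406, 36.61592102050781), 89.79863739013672) [[0.6073 0.1658 0.041 ]]
```

View pics/w11.png

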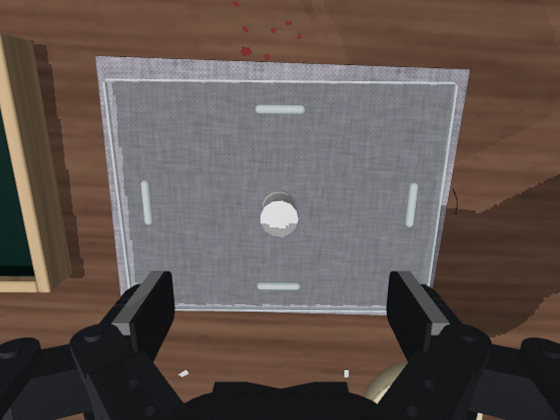

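The knob is at (279,217), as predicted, and the cover is square to the gripper.

Request:
jog_arm:
  series: "0 -1 40 0;0 -1 75 0;0 -1 95 0;0 -1 102 0;0 -1 102 0;0 -1 102 0"

```text
t: 33.25
eef_pos: [0.6101, 0.1644, 0.0256]
tcp_rot: [0.001, -0.033, 0.999, 0.0]
force: [-0.5, -0.2, -0.4]
grip_width: 0.0855
grasp_force: 0.0
```

Request:
jog_arm:
  series: "0 0 0 0;0 0 0 0;0 0 0 0;0 0 0 0;0 0 0 0;0 0 0 0;0 0 0 0;0 0 0 0"
  hand: -1
  newtons: 60

```text
t: 34.25
eef_pos: [0.6096, 0.1638, 0.0246]
tcp_rot: [0.0, -0.033, 0.999, 0.0]
force: [-1.3, -0.4, 5.9]
grip_width: 0.0219
grasp_force: 58.6
```

```bash
python3 - <<'E'
from h import *
print(T_tool(get_obs()).round(4)[:,3],togo((.6004,-.1165,.0466),np.radians(93.8)))
E
```

```text
[0.6096 0.1638 0.0246 1.    ] (array([  27.6, -279.1,  -22. ]), np.float64(-0.041244086264555335))
```

Request:
jog_arm:
  series: "0 0 -15 0;0 0 -45 0;0 0 -80 0;3 -25 -87 0;8 -75 -87 0;13 -130 -87 0;18 -185 -87 0;23 -235 -87 0;27 -270 -87 0;28 -279 -87 0"

```text
t: 35.5
eef_pos: [0.5982, -0.1191, 0.1105]
tcp_rot: [-0.001, -0.031, 1.0, 0.0]
force: [0.4, 0.7, -2.4]
grip_width: 0.0217
grasp_force: 59.1
```

Request:
jog_arm:
  series: "0 0 0 0;0 0 0 0;0 0 20 0;0 0 35 0;0 0 35 0;0 0 35 0"

```text
t: 36.25
eef_pos: [0.6001, -0.1161, 0.0765]
tcp_rot: [0.0, -0.033, 0.999, -0.0]
force: [0.6, 0.1, -2.5]
grip_width: 0.0221
grasp_force: 59.1
```

```bash
python3 - <<'E'
from h import *
print(T_tool(get_obs()).round(4)[:,3],togo((.6004,-.1165,.0466),np.radians(93.8)))
cv2.imwrite("pics/w12.png",snapshot("wrist"))
E
```

```text
[ 0.6001 -0.1161  0.0765  1.    ] (array([-0.2, -0.4, 29.9]), np.float64(-0.005449384511209132))
```

View pics/w12.png

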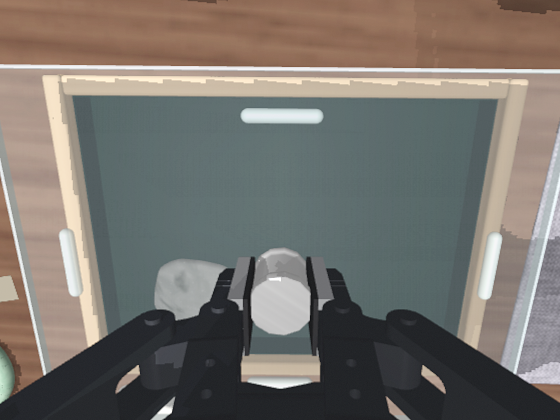

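The cover hangs square over the tray (rods at columns 70 and 490, tray walls at 45–525), so it is centred to within a few mm.

Request:
jog_arm:
  series: "0 0 10 0;0 0 18 0;0 0 24 0;0 0 28 0;0 0 29 0;0 0 29 0"

```text
t: 37.05
eef_pos: [0.5998, -0.1164, 0.0472]
tcp_rot: [0.0, -0.033, 0.999, -0.0]
force: [-0.8, 0.6, -3.0]
grip_width: 0.0219
grasp_force: 59.1
```

Request:
jog_arm:
  series: "0 0 1 0;0 0 2 0;0 0 2 0"

```text
t: 37.42
eef_pos: [0.6, -0.1165, 0.0466]
tcp_rot: [0.001, -0.033, 0.999, -0.0]
force: [-3.5, 2.1, 8.3]
grip_width: 0.0219
grasp_force: 60.3
```

Request:
jog_arm:
  series: "0 0 0 0;0 0 0 0;0 0 0 0;0 0 0 0;0 0 0 0;0 0 0 0;0 0 0 0"
  hand: 1
  newtons: 35

```text
t: 38.3
eef_pos: [0.5997, -0.1164, 0.0452]
tcp_rot: [-0.0, -0.033, 0.999, 0.0]
force: [-0.8, -0.1, 0.1]
grip_width: 0.0853
grasp_force: 0.0
```

Request:
jog_arm:
  series: "0 0 -35 0;0 0 -85 0;0 0 -105 0;30 53 -105 0;60 106 -105 0;90 160 -105 0;120 213 -105 0;142 254 -105 0;149 266 -105 0;149 266 -105 0"

```text
t: 39.55
eef_pos: [0.4334, 0.1399, 0.1504]
tcp_rot: [0.0, -0.034, 0.999, 0.0]
force: [0.3, -0.2, -1.1]
grip_width: 0.0851
grasp_force: 0.0
```

Request:
jog_arm:
  series: "0 0 0 0;0 0 0 0;0 0 0 0"

```text
t: 39.92
eef_pos: [0.4339, 0.1385, 0.15]
tcp_rot: [-0.0, -0.032, 0.999, -0.0]
force: [-0.1, 0.8, 0.6]
grip_width: 0.0853
grasp_force: 0.0
```

```bash
python3 - <<'E'
from h import *
W=cam("wrist");print(T_tool(get_obs()).round(4),togo((.434,.1395,.0215),np.radians(93.8)))
im=snapshot("wrist");a=snapshot("scene")
x,y=map(int,proj(W,(.433,.139,.057))[0]);print("expect",x,y)
for q in blobs(im,(0,0,120),(180,30,255),800,(x-100,y-90,x+100,y+90))[:3]:
    e=cv2.fitEllipse(cv2.convexHull(q));print(cv2.contourArea(q),e,onplane(W,e[0],.057).round(4))
cv2.imwrite("pics/b13.png",np.hstack([cv2.resize(im,(400,300)),cv2.resize(a[120:345,220:520],(400,300))]))
E
```

```text
[[-9.979e-01 -6.400e-02 -3.000e-04  4.339e-01]
 [-6.400e-02  9.979e-01 -4.000e-04  1.385e-01]
 [ 4.000e-04 -3.000e-04 -1.000e+00  1.500e-01]
 [ 0.000e+00  0.000e+00  0.000e+00  1.000e+00]] (array([ -0.2,   1. , 128.5]), np.float64(-0.13012241274365977))
expect 279 213
7968.0 ((279.9761657714844, 206.10826110839844), (97.84523010253906, 106.0275650024414), 178.88621520996094) [[0.4278 0.1392 0.057 ]]
3652.0 ((213.568603515625, 291.9832458496094), (21.265869140625, 472.3789978027344), 90.83084106445312) [[0.4937 0.0966 0.057 ]]
```

View pics/b13.png

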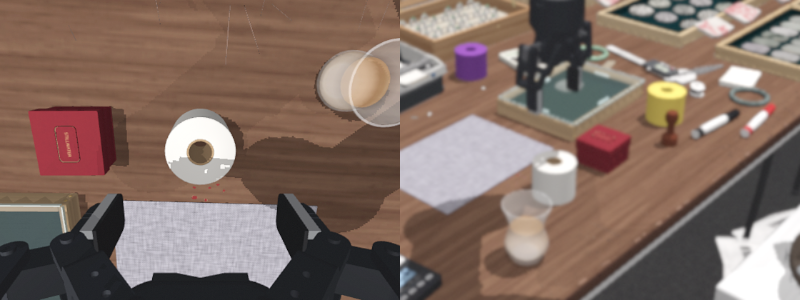

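The roll top, centred at about (280,211), is near the prediction (279,213); box and roll stand upright and the cover is home.

Request:
jog_arm:
  series: "0 1 45 0;0 1 90 0;0 1 118 0;0 1 128 0;0 1 128 0;0 1 128 0"

```text
t: 40.78
eef_pos: [0.4343, 0.1408, 0.0232]
tcp_rot: [0.001, -0.033, 0.999, 0.001]
force: [-0.6, 0.3, -0.0]
grip_width: 0.0857
grasp_force: 0.0
```

Request:
jog_arm:
  series: "0 0 0 0;0 0 0 0;0 0 0 0;0 0 0 0;0 0 0 0;0 0 0 0"
  hand: -1
  newtons: 35

```text
t: 41.52
eef_pos: [0.4341, 0.1406, 0.0233]
tcp_rot: [0.001, -0.033, 0.999, 0.0]
force: [-1.2, -0.8, 7.6]
grip_width: 0.0645
grasp_force: 37.0
```

```bash
python3 - <<'E'
from h import *
print(T_tool(get_obs()).round(4)[:,3],togo((.5651,-.1669,.0565),np.radians(93.8)))
E
```

```text
[0.4341 0.1406 0.0233 1.    ] (array([-110.6, -315.4,  -33.3]), np.float64(-0.031243381278756033))
```

Request:
jog_arm:
  series: "0 0 -35 0;0 0 -85 0;-6 -18 -107 0;-24 -68 -107 0;-42 -120 -107 0;-60 -172 -107 0;-79 -225 -107 0;-96 -272 -107 0;-107 -304 -107 0;-111 -315 -107 0"

```text
t: 42.78
eef_pos: [0.5651, -0.1686, 0.1292]
tcp_rot: [-0.0, -0.032, 1.0, 0.0]
force: [-0.6, 0.1, -1.0]
grip_width: 0.0642
grasp_force: 39.4
```

Request:
jog_arm:
  series: "0 0 0 0;0 0 0 0;0 0 30 0;0 0 50 0;0 0 62 0;0 0 68 0;0 0 70 0;0 0 70 0;0 0 70 0"

```text
t: 43.9
eef_pos: [0.5653, -0.1669, 0.0597]
tcp_rot: [0.0, -0.033, 0.999, -0.0]
force: [0.1, 0.2, -0.4]
grip_width: 0.0642
grasp_force: 39.4
```

Now down the last millimetre or two, release, and head for the box.

Request:
jog_arm:
  series: "0 0 1 0;0 0 1 0;0 0 2 0;0 0 2 0"

```text
t: 44.4
eef_pos: [0.5651, -0.1669, 0.0584]
tcp_rot: [0.0, -0.033, 0.999, -0.0]
force: [-3.3, 1.6, 9.1]
grip_width: 0.0641
grasp_force: 40.6
```

Request:
jog_arm:
  series: "0 0 0 0;0 0 0 0;0 0 0 0;0 0 0 0;0 0 0 0"
  hand: 1
  newtons: 25

```text
t: 45.02
eef_pos: [0.5649, -0.1668, 0.0571]
tcp_rot: [-0.0, -0.033, 0.999, 0.0]
force: [-0.1, 0.4, 0.4]
grip_width: 0.0856
grasp_force: 0.0
```

Request:
jog_arm:
  series: "0 0 -40 0;0 0 -85 0;0 0 -95 0;30 48 -95 0;60 95 -95 0;90 142 -95 0;110 175 -95 0;118 185 -95 0;118 185 -95 0;118 185 -95 0"

```text
t: 46.28
eef_pos: [0.4356, 0.0097, 0.1521]
tcp_rot: [-0.0, -0.033, 0.999, -0.0]
force: [-0.1, 0.3, -0.3]
grip_width: 0.0856
grasp_force: 0.0
```

```bash
python3 - <<'E'
from h import *
W=cam("wrist");print(T_tool(get_obs()).round(4)[:,3],togo((.4350,.0101,.0162),np.radians(93.8)))
im=snapshot("wrist");x,y=map(int,proj(W,(.435,.01,.044))[0]);print("expect",x,y)
q=rednow(im)
for c in q[:2]: print(cv2.boundingRect(c),cv2.minAreaRect(c))
cv2.imwrite("pics/w14.png",im)
E
```

```text
[0.4356 0.0097 0.1521 1.    ] (array([  0.5,   0.5, 135.9]), np.float64(-0.06691187819657785))
expect 279 207
(234, 157, 96, 96) ((281.5, 204.5), (95.0, 95.0), 90.0)
(75, 106, 70, 40) ((109.53903198242188, 125.29924774169922), (37.12034225463867, 69.71381378173828), 82.56858825683594)
```

Request:
jog_arm:
  series: "0 0 50 0;0 0 100 0;0 0 125 0;0 0 135 0;0 0 135 0;0 0 135 0"

```text
t: 47.08
eef_pos: [0.4359, 0.0102, 0.0181]
tcp_rot: [0.001, -0.033, 0.999, 0.0]
force: [0.1, -0.7, 0.2]
grip_width: 0.085
grasp_force: 0.0
```

Request:
jog_arm:
  series: "0 0 0 0;0 0 0 0;0 0 0 0;0 0 0 0;0 0 0 0;0 0 0 0"
  hand: -1
  newtons: 25

```text
t: 47.82
eef_pos: [0.4357, 0.0104, 0.0182]
tcp_rot: [0.001, -0.033, 0.999, 0.0]
force: [-1.4, -1.2, 5.4]
grip_width: 0.0644
grasp_force: 26.9
```

```bash
python3 - <<'E'
from h import *
print(T_tool(get_obs()).round(4)[:,3],togo((.6403,-.0617,.0512),np.radians(93.8)))
E
```

```text
[0.4357 0.0104 0.0182 1.    ] (array([-199.5,  -85.3,  -32.7]), np.float64(-0.02942026725129665))
```

Request:
jog_arm:
  series: "0 0 -35 0;0 0 -85 0;-5 -2 -115 0;-50 -21 -117 0;-100 -43 -117 0;-150 -64 -117 0;-185 -79 -117 0;-200 -85 -117 0;-200 -85 -117 0;-200 -85 -117 0"

```text
t: 49.08
eef_pos: [0.6392, -0.0613, 0.1344]
tcp_rot: [-0.0, -0.033, 0.999, 0.0]
force: [-1.1, 0.8, -0.3]
grip_width: 0.0646
grasp_force: 29.0
```

Request:
jog_arm:
  series: "0 0 35 0;0 0 60 0;0 0 72 0;0 0 78 0;0 0 80 0;0 0 80 0;0 0 80 0"

```text
t: 49.95
eef_pos: [0.6406, -0.0616, 0.0549]
tcp_rot: [0.001, -0.033, 0.999, 0.0]
force: [0.1, 0.2, -0.5]
grip_width: 0.0644
grasp_force: 29.0
```

Request:
jog_arm:
  series: "0 0 1 0;0 0 1 0;0 0 2 0;0 0 2 0"

```text
t: 50.45
eef_pos: [0.6404, -0.0617, 0.0533]
tcp_rot: [0.0, -0.033, 0.999, -0.0]
force: [-3.0, 1.6, 7.8]
grip_width: 0.0643
grasp_force: 29.9
```

Request:
jog_arm:
  series: "0 0 0 0;0 0 0 0;0 0 0 0;0 0 0 0;0 0 0 0"
  hand: 1

```text
t: 51.08
eef_pos: [0.6402, -0.0617, 0.0521]
tcp_rot: [-0.0, -0.033, 0.999, -0.0]
force: [0.1, 0.9, -0.5]
grip_width: 0.0859
grasp_force: 0.0
```

Request:
jog_arm:
  series: "0 0 -30 0;0 0 -80 0;0 0 -130 0;0 0 -180 0;38 28 -198 0;86 -66 -198 0;86 -66 -198 0;86 -66 -198 0;86 -66 -198 0;86 -66 -198 0"

```text
t: 52.32
eef_pos: [0.5591, -0.1326, 0.25]
tcp_rot: [-0.0, -0.033, 0.999, 0.0]
force: [0.9, -0.1, 0.4]
grip_width: 0.0853
grasp_force: 0.0
```

```bash
python3 - <<'E'
from h import *
W=cam("wrist");print(T_tool(get_obs()).round(4)[:,3])
im=snapshot("wrist");a=snapshot("scene");np.save("w15.npy",W[1]);cv2.imwrite("pics/w15.png",im)
print("start positions expected px: box,roll,knob",proj(W,[(.6405,-.062,.079),(.564,-.166,.092),(.6005,-.1155,.063)]).round(1).tolist())
cv2.imwrite("pics/b15.png",np.hstack([im[:,:400][::1] if 0 else cv2.resize(im,(400,300)),cv2.resize(a[120:345,170:470],(400,300))]))
E
```

```text
[ 0.5591 -0.1326  0.25    1.    ]
start positions expected px: box,roll,knob [[348.7, 277.4], [238.4, 194.2], [294.2, 227.6]]
```

View pics/b15.png

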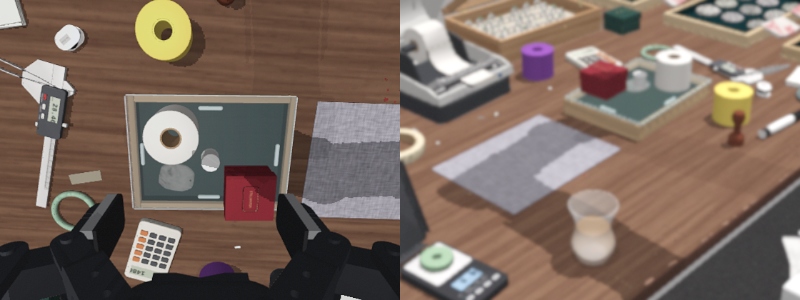

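In the wrist half, the roll top (238,192), box top (350,276) and knob (294,228) match the start positions predicted for this pose to about 2 px. The scene half shows the pendant on the pan and the glass and stamp standing.

Request:
jog_arm:
  series: "0 0 0 0;0 0 0 0;0 0 0 0;0 0 0 0"

```text
t: 52.92
eef_pos: [0.5587, -0.1332, 0.2502]
tcp_rot: [-0.0, -0.033, 0.999, -0.0]
force: [0.0, 0.1, -0.4]
grip_width: 0.0859
grasp_force: 0.0
```

```bash
python3 -c "
from cell import *
print(finish_job())"
```

```text
the job is handed in; nothing more can be done
None
```

The job is handed in at about 53 s (the verdict was not shown): the pendant lies flat on the scale's pan, the cover is home on the tray with box and roll back within a few mm of where they started, and the tablet, glass and stamp look undisturbed in the final views.

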